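# Locate the tube cradle and load the orange tube

### The job

Push the loose aluminium cradle on the steel fixture bed fully home, so that its far edge bears on both brass dowels and its left end (seen from the robot) bears on the red stop. Then take the orange tube from the grey rack and lay it in the cradle's two V notches, with the saddles between its white caps so that it sits level, setting it down without dropping it; the cradle must still be home when you let go. Leave the blue and yellow tubes where they lie in the rack, and the bottles and the cup upright.

Things in the scene. Friction and masses are not known exactly. Their poses are not given: they have to be found in the camera images.
- fixture: dark steel bed fixed to the bench, 240 (x) x 300 (y) x 12 mm; origin under its centre. In its frame (mm): two brass dowels, 12 in diameter, 16 above the bed, at (86,-25) and (86,75); red end stop 50 x 20, 22 above the bed, at (30,110), its face at y=100. The cradle is home with far edge at x=80, left end at y=100, centre at (30,25), square to the bed
- cradle: loose aluminium cradle, 0.45 to 0.85 kg, standing on the bed up to 90 mm short of home, turned up to 0.35 rad; slides flat. Plate 100 (x) x 150 (y) x 10 mm, origin under its centre; axes parallel to the bed's when home. Two saddle walls across it at y = -50, +50 mm, each 60 (x) x 12 (y), tops 64 mm above the plate, with 90 degree V notches, bottoms 42 mm above the plate
- cradle_fin (a point): centre of the cradle's black upright grip fin, 16 (x) x 36 (y) x 42 mm high, in the middle of the plate; 31 mm above the plate's underside, axes of the cradle. A tube lying in the notches runs along y with its axis 42.2 mm above this point and its middle over it
- cradle_edge_left (a point): point on the cradle plate's far (+x) edge, half-way up, 50 mm left of its middle: it meets the left dowel
- cradle_edge_right (a point): point on the cradle plate's far (+x) edge, half-way up, 50 mm right of its middle: it meets the right dowel
- cradle_end (a point): point in the middle of the cradle plate's left (+y) end face, half-way up: it meets the red stop
- orange: the orange tube, 0.16 to 0.26 kg, to be loaded; origin on its axis at mid-length, y along it. Its caps stand 122 mm apart and the cradle's saddles measure 112 mm over their outer faces: 5 mm of play either way
- orange_tube (a point): middle of the closed orange tube, on its axis, y along the tube (it may be rolled). Plain cylinder 30 mm in diameter and 122 mm long between two white end caps (40 mm in diameter, 24 mm long) with 8 mm brass stubs: 186 mm in all. It lies in one of the rack's three pairs of V notches (which one varies)
- blue_tube (a point): middle of the blue tube, same shape, in the rack; to be left
- yellow_tube (a point): middle of the yellow tube, same shape, in the rack; to be left
- rack: grey plastic rack fixed to the bench, 250 (x) x 130 (y) mm, base 12 mm thick; origin under its centre. Three pairs of V-notched walls (each 60 x 12 mm, top 76 mm above the bench) at x = -80, 0, 80 and y = -50, +50 mm; tubes lie along its y, axes 75 mm above the bench
- bottle_blue: blue dye bottle, 36 mm in diameter, 85 mm tall; origin under its centre
- bottle_amber: amber dye bottle, same size
- bottle_green: green dye bottle, same size
- cup: open white mixing cup, 70 mm across, 70 mm tall; origin under its centre
There are look-alikes about, which are no part of the job. Of the things like the orange, leave any that is pink; of the rest the larger one is meant.

How it is judged:
On the way, in this order (a step that is already met when the one before it is completed fails the run):
1. the cradle is home against both dowels and the end stop (x of cradle_edge_left in the frame of fixture between 0.0775 and 0.083 m and x of cradle_edge_right in the frame of fixture between 0.0775 and 0.083 m and y of cradle_end in the frame of fixture between 0.0975 and 0.1025 m and z of cradle_fin in the frame of fixture between 0.04 and 0.046 m and angle between cradle_fin's own z axis and vertical below 0.03 rad), for 0.2 s.
2. the orange tube lies level in both notches of the cradle (x of orange_tube in the frame of cradle_fin between -0.003 and 0.003 m and y of orange_tube in the frame of cradle_fin between -0.008 and 0.008 m and z of orange_tube in the frame of cradle_fin between 0.0392 and 0.0452 m and angle between the y axis of orange_tube and the y axis of cradle_fin, either way round below 0.04 rad), for 0.2 s.
At the end, for the whole second after the job is handed in: The cradle lies flat on the bed within 2.5 mm of both dowels and of the end stop, and the orange tube lies in both its V notches (within 3 mm sideways and in height, 8 mm lengthways, 0.04 rad), with both released and at rest (all of step 1 and all of step 2 and linear speed of each of orange, cradle below 0.02 m/s and contact force between each of orange, cradle and the fingers below 0.1 N); the robot touches nothing.
It fails at once if the blue or the yellow tube is moved by more than 20 mm (distance of any of blue_tube, yellow_tube from where it was at the start of the episode above 0.02 m).
It fails at once if a bottle or the cup is knocked over (angle between any of bottle_blue, bottle_amber, bottle_green, cup's own z axis and vertical above 0.6 rad).
It fails at once if the orange tube is dropped (falls free by more than about 13 mm) (contact force between orange and anything else below 0.02 N and linear speed of orange above 0.5 m/s).
It also fails if it takes over 72 s, if anything falls off the work surface, if the arm or the gripper's body presses on something with over 40 N, if the wrist force passes 120 N, or if a joint passes its speed limit or range.

### The arm

A 7-joint arm with a two-finger parallel gripper is mounted at the origin on the work surface. World frame = base frame: x ahead of the robot, y to its left, z up, the work surface at z = 0. Lengths are in m, angles in rad, forces in N, time in s.
With the tool pointing down it reaches from about 0.35 to 0.9 m from the base axis. Payload 19.9 kg.
Tool frame: the origin (TCP) lies between the finger pads; the fingertips stand 19 mm ahead of it and the grasp point (between the pads) is the TCP; z points along the fingers, y is the direction in which the jaws open and shut (so a half turn about z gives the same grasp; the last joint's range is limited). The gripper opens to 94 mm and grips with 3 to 60 N. Pads are 16 mm wide; open, the fingers measure 119 mm over their backs; the gripper's body (75 mm by 177 mm) begins 78 mm behind the grasp point.
Start: joints at [-1.222, 0.417, -0.01, 1.614, 0.005, 1.111, -0.053], TCP at [0.237, 0.578, 0.224] pointing down, gripper open.
Joint ranges: [-2.81, 2.81], [-0.39, 2.02], [-1.27, 1.25], [0.06, 2.57], [-1.19, 4.33], [0.19, 2], [-2.82, 2.82]. Speed limits (rad/s): [1.89, 1.89, 2.39, 2.39, 3.01, 3.01, 3.01].

### API

Orientations are given as a rotation vector (axis times angle).
In Python, from rig import r, imaging gives the robot as it stands. The module is installed in compiled form; this text tells all that it offers.
- The arm moves only by the tool servo_tool, never from a script. Its argument "rows" is text: rows parted by semicolons, each of 5 numbers parted by spaces: the shift along the tool's x, y, z in mm, then the turn about the tool's z in rad, then the gripper's target within -1 to 1 (fully open at 1, half-way at 0, shut at -1). In form: x y z turn gripper; .... A call has 1 to 5 rows; each row shifts and turns the pose as measured when the row begins, along the tool's axes as they then stand; what a row does not reach is not made up. A row lasts 1/12 s, in which the tool goes at most 41.7 mm and 7.16 degrees, less where a joint would pass 70% of its speed; a pose out of reach is approached as far as the arm can. A call with a gripper value outside its range is refused whole. The fingers move at their own pace and stop on an object; "grip_force" is the grip in N (left out, the last holds). Time passes only in rows, so rows that do not move let the fingers close. It gives the time, the measured TCP pose, the force and the opening at its end, in the units of the state.
- r.read_state(): the state, without advancing time (a new reading comes with each control period).
- imaging.read_camera(name): name is "scene" or "top" or "wrist"; returns the picture (420x560x3 uint8, red, green, blue); there is no depth.
- imaging.camera_info(name): a dict with "fov_y" (degrees; the focal length in pixels is half the picture's height over the tangent of half this angle, whatever the lens; pixels are square), "cx", "cy" (the principal point, pixels), "xyz" and "attitude" of the camera in the world; the wrist camera has in their place "mount" (4x4, takes a point from camera to tool coordinates, whose origin is the TCP and whose axes are the flange's). Camera axes: x right, y down, z forward; pixel columns grow to the right and rows downward; lengths in m; the calibration is good to about 2 mm. A picture is of the moment at which its call begins: read the wrist's pose just before it. camera_info takes no time and is no camera call.
- r.job_done(): hands the job in, once; it reports no verdict.
The state is a dict: "time_s": time; "qpos": joint angles; "dq": joint speeds; "effort": joint torques, N m; "eef_pos": TCP position; "tool_rot": TCP orientation; "ft_force": force on the tool from outside, world axes, zero at the start; "ft_torque": the same for the moment, N m; "width": opening from 0.0 (shut) to 1.0 (fully open).
Only numpy, scipy, OpenCV 4.12 (cv2) and the standard library are available. Lean on these libraries where they do the work, as an engineer would, in place of code of your own. Each camera call takes 0.05 s, during which the arm holds its last target. There are 200 camera calls.

## Working session

There is one attempt and no reset: what is moved stays moved. The work goes in short steps, Python scripts to look and compute and a tool call to move; the robot and the scene stay as the last step left them, time stands still between calls to the robot, and variables do not carry over. Pictures are saved under pics/ and viewed, about 8 in all and at most 12, crops included, and the job is handed in when it is done.

Besides the shell and the picture viewer there is one more tool, called after ">>>" by a JSON object that holds its "api" and its "payload". servo_tool: Moves the arm, as the interface text tells. Its arguments: {"type":"object","properties":{"rows":{"type":"string"},"grip_force":{"type":"number"}},"required":["rows"]}

```bash
mkdir -p pics; python3 - <<'E'
from rig import r, imaging
import cv2, numpy as np
np.set_printoptions(precision=4,suppress=True)
s=r.read_state()
for k in s: print(k,s[k])
for n in ["top","scene","wrist"]:
    print(n,imaging.camera_info(n))
for n in ["top","scene"]:
    cv2.imwrite(f"pics/{n}0.png",cv2.resize(imaging.read_camera(n)[:,:,::-1],(800,600),interpolation=cv2.INTER_CUBIC))
E
```

```text
time_s 0.0
qpos [-1.2225  0.418  -0.0103  1.6142  0.0047  1.1107 -0.053 ]
dq [-0.0003  0.0007  0.0005 -0.0007 -0.0004  0.0015  0.0001]
effort [  0.0002 -85.1255   0.6392 -42.5983  -0.0487   0.0189   0.0002]
eef_pos [0.2374 0.5778 0.2238]
tool_rot [-0.6084 -3.082   0.002 ]
ft_force [-0.5155  0.0383 -0.6074]
ft_torque [0.0289 0.0111 0.0043]
width 1.0000970834496743
top {'fov_y': 51.67658779591053, 'cx': 279.6244398695425, 'cy': 210.16859079157084, 'xyz': array([ 0.3264, -0.0881,  1.1177]), 'attitude': array([-2.1422,  2.0798, -0.2101])}
scene {'fov_y': 50.4225334390725, 'cx': 282.25339202662707, 'cy': 217.36489477535505, 'xyz': array([ 1.3354, -0.3128,  0.8244]), 'attitude': array([-1.9012, -1.4611,  0.6404])}
wrist {'fov_y': 68.19788529715683, 'cx': 275.34583415038, 'cy': 208.95526388639007, 'mount': array([[ 0.0003, -0.9711, -0.2386,  0.0689],
       [ 1.    ,  0.0006, -0.0014,  0.0008],
       [ 0.0015, -0.2386,  0.9711, -0.16  ],
       [ 0.    ,  0.    ,  0.    ,  1.    ]])}
```

View pics/top0.png

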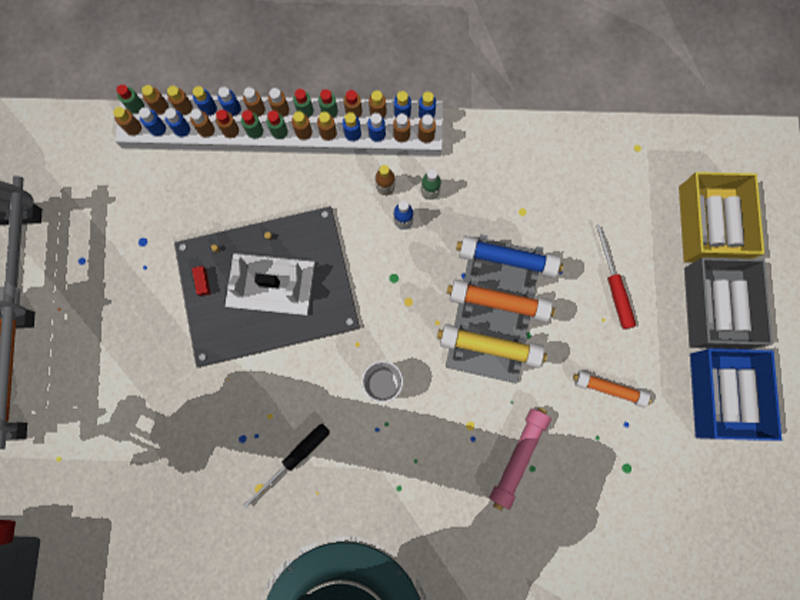

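View pics/scene0.png

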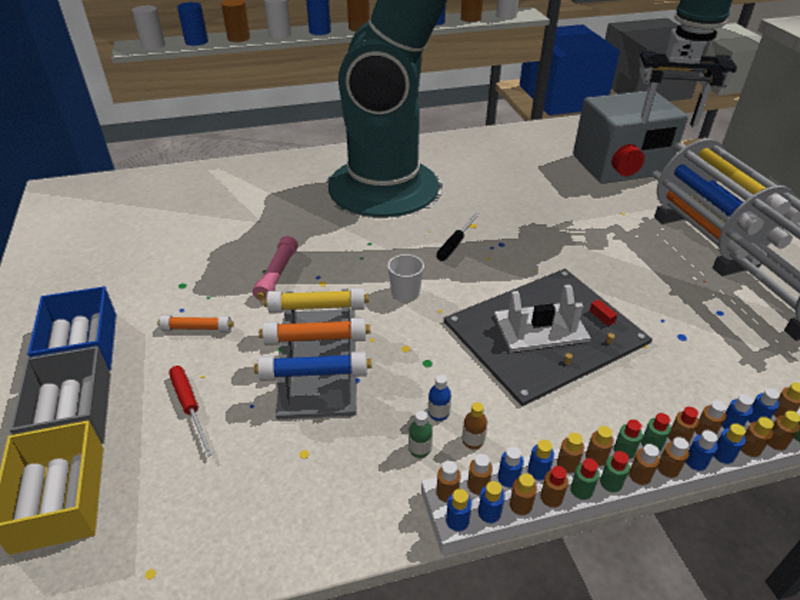

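```bash
python3 - <<'E'
from rig import r, imaging
import cv2
im=imaging.read_camera("top")[:,:,::-1]; cv2.imwrite("pics/topraw.png",im)
def crop(n,x0,y0,w,h,k=5):
    cv2.imwrite(n,cv2.resize(im[y0:y0+h,x0:x0+w],(w*k,h*k),interpolation=cv2.INTER_CUBIC))
crop("pics/fix.png",118,142,138,118); crop("pics/rack.png",302,160,100,110)
E
```

```text
(no output)
```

View pics/fix.png

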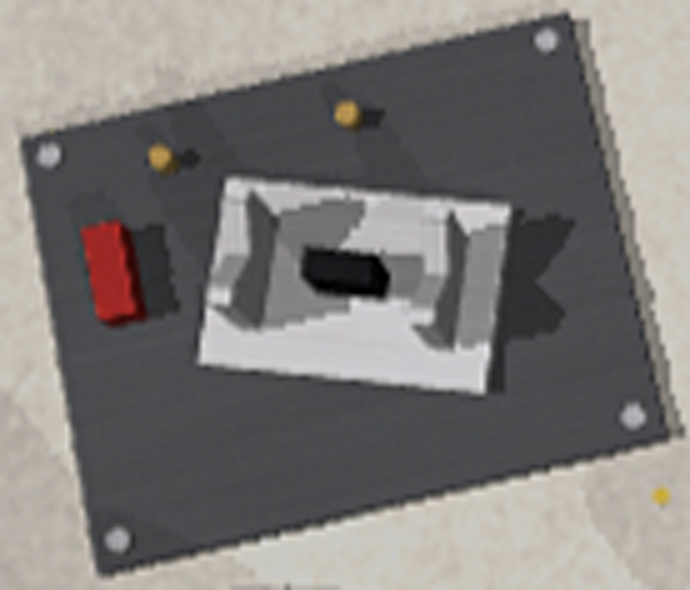

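View pics/rack.png

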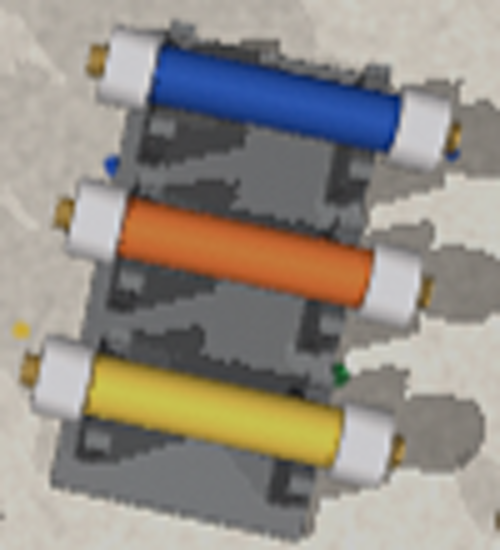

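```bash
cat > h.py <<'E'
from rig import r, imaging
import cv2, numpy as np
from scipy.spatial.transform import Rotation as R
np.set_printoptions(precision=4,suppress=True)
def cam(name):
    i=imaging.camera_info(name); f=210/np.tan(np.radians(i["fov_y"]/2))
    if name=="wrist":
        s=r.read_state(); T=np.eye(4); T[:3,:3]=R.from_rotvec(s["tool_rot"]).as_matrix(); T[:3,3]=s["eef_pos"]
        T=T@i["mount"]
    else:
        T=np.eye(4); T[:3,:3]=R.from_rotvec(i["attitude"]).as_matrix(); T[:3,3]=i["xyz"]
    return f,i["cx"],i["cy"],T
def ray(c,uv,z):
    f,cx,cy,T=c; uv=np.atleast_2d(uv).astype(float)
    d=np.c_[(uv-[cx,cy])/f,np.ones(len(uv))]@T[:3,:3].T
    o=T[:3,3]; return o+d*((z-o[2])/d[:,2])[:,None]
def uncrop(p,x0,y0,k=5): return (np.array(p)+.5)/k-.5+[x0,y0]
def fit(local,world):  # 2D rigid; returns angle, translation
    l=np.array(local,float);w=np.array(world)[:,:2];lc,wc=l.mean(0),w.mean(0)
    a=l-lc;b=w-wc;th=np.arctan2((a[:,0]*b[:,1]-a[:,1]*b[:,0]).sum(),(a*b).sum())
    M=np.array([[np.cos(th),-np.sin(th)],[np.sin(th),np.cos(th)]]);t=wc-M@lc
    return th,t,M,np.linalg.norm(l@M.T+t-w,axis=1)
E
python3 - <<'E'
from h import *
c=cam("top"); F=lambda p:uncrop(p,118,142)
th,t,M,e=fit([[.12,.15],[.12,-.15],[-.12,-.15],[-.12,.15]],ray(c,F([[22,137],[570,14],[668,437],[100,575]]),.012)); print("fix",th,t,e)
dw=ray(c,F([[346,113],[160,156]]),.028)[:,:2]; print("dowels in fix",(dw-t)@M)
th2,t2,M2,e2=fit([[.05,.075],[.05,-.075],[-.05,-.075],[-.05,.075]],ray(c,F([[228,177],[512,205],[487,394],[198,364]]),.022)); print("cradle",th2,t2,e2,"in fix",(t2-t)@M,th2-th)
print("home world",M@[.03,.025]+t)
G=lambda p:uncrop(p,302,160)
for n,p in dict(orange=[[122,226],[368,278],[56,213],[434,292]],blue=[[153,76],[394,121]],yellow=[[90,384],[338,436]]).items():
    w=ray(c,G(p),.075)[:,:2]; print(n,w, w[:2].mean(0), "axis ang", np.arctan2(*(w[0]-w[1])[::-1])-np.pi/2, np.linalg.norm(w[0]-w[1]))
s=r.read_state(); print(R.from_rotvec(s["tool_rot"]).as_matrix())
E
```

```text
fix 0.2675380266048387 [0.5786 0.1687] [0.0009 0.002  0.0018 0.0015]
dowels in fix [[ 0.0864 -0.0233]
 [ 0.0864  0.0758]]
cradle -0.07265245917204227 [0.5775 0.1584] [0.0005 0.0004 0.0007 0.0002] in fix [-0.0038 -0.0096] -0.340190485776881
home world [0.6009 0.2008]
orange [[ 0.5591 -0.1923]
 [ 0.5365 -0.3128]
 [ 0.5647 -0.1597]
 [ 0.5305 -0.345 ]] [ 0.5478 -0.2526] axis ang -0.1849620385841959 0.1226505215597692
blue [[ 0.6362 -0.2071]
 [ 0.6165 -0.3269]] [ 0.6264 -0.267 ] axis ang -0.16354389822184712 0.12142325614540807
yellow [[ 0.4802 -0.1774]
 [ 0.4584 -0.2972]] [ 0.4693 -0.2373] axis ang -0.1798414621693747 0.12178101395959569
[[-0.925   0.38   -0.0003]
 [ 0.38    0.925  -0.0009]
 [-0.0001 -0.001  -1.    ]]
```

```bash
cat >> h.py <<'E'
def plan(x,y,z,hd,step=34):
    s=r.read_state(); p=np.array(s["eef_pos"]); Q=R.from_rotvec(s["tool_rot"]).as_matrix()
    h=np.arctan2(Q[1,1],Q[0,1]); d=np.array([x,y,z])-p; dh=hd-h
    n=max(1,int(np.ceil(max(np.linalg.norm(d)*1000/step,abs(dh)/.115))))
    print("tcp",p,"hd %.4f"%h,"F",s["ft_force"],"M",s["ft_torque"],"w %.3f t %.2f"%(s["width"],s["time_s"]), "tilt",Q[:2,2])
    D=d/n*1000; out=[]
    for i in range(n):
        a=h+i*dh/n; yx=np.array([np.cos(a),np.sin(a)]); xx=np.array([-np.sin(a),np.cos(a)])
        out.append("%.1f %.1f %.1f %.3f"%(D[:2]@xx,D[:2]@yx,-D[2],-dh/n))
    for o in out: print(o)
E
python3 -c "
from h import *
plan(.5775,.1584,.2,-.0727,40)"
```

```text
tcp [0.2374 0.5779 0.224 ] hd 1.1810 F [-0.686   0.3496  0.072 ] M [-0.0277  0.017   0.0125] w 1.003 t 0.15 tilt [-0.0003 -0.0009]
-33.9 -18.5 1.7 0.090
-35.4 -15.4 1.7 0.090
-36.6 -12.2 1.7 0.090
-37.5 -8.8 1.7 0.090
-38.2 -5.4 1.7 0.090
-38.5 -2.0 1.7 0.090
-38.5 1.4 1.7 0.090
-38.3 4.9 1.7 0.090
-37.7 8.3 1.7 0.090
-36.8 11.6 1.7 0.090
-35.6 14.9 1.7 0.090
-34.1 18.0 1.7 0.090
-32.4 21.0 1.7 0.090
-30.4 23.8 1.7 0.090
```

>>> {"api": "servo_tool", "payload": {"rows": "-34 -18 2 0.09 0; -35 -15 2 0.09 0; -37 -12 2 0.09 0; -37 -9 2 0.09 0; -38 -5 2 0.09 0"}}

```text
time_s: 0.57
eef_pos: [0.3554, 0.4299, 0.2117]
tool_rot: [-1.282, -2.864, 0.003]
ft_force: [0.8, 0.9, 0.2]
width: 0.679
```

>>> {"api": "servo_tool", "payload": {"rows": "-38 -2 2 0.09 0; -38 1 2 0.09 0; -38 5 2 0.09 0; -38 8 2 0.09 0; -37 12 2 0.09 0"}}

```text
time_s: 0.98
eef_pos: [0.4777, 0.2703, 0.2008]
tool_rot: [-1.916, -2.485, 0.004]
ft_force: [1.1, 1.0, -0.2]
width: 0.5
```

>>> {"api": "servo_tool", "payload": {"rows": "-36 15 2 0.09 0; -34 18 2 0.09 0; -32 21 2 0.09 0; -30 24 2 0.09 0; 0 0 0 0 0"}}

```text
time_s: 1.4
eef_pos: [0.5772, 0.133, 0.1918]
tool_rot: [-2.366, -2.066, 0.006]
ft_force: [0.7, -1.9, 0.3]
width: 0.505
```

```bash
python3 -c "
from h import *
plan(.5775,.1584,.17,-.0727,40)"
```

```text
tcp [0.5772 0.133  0.1918] hd -0.1350 F [ 0.6712 -1.9387  0.2984] M [-0.1335  0.0802 -0.0159] w 0.505 t 1.40 tilt [-0.0031 -0.0019]
25.2 -3.1 21.8 -0.062
```

>>> {"api": "servo_tool", "payload": {"rows": "25 -3 5 -0.06 0; 0 0 0 0 0; 0 0 0 0 0"}}

```text
time_s: 1.65
eef_pos: [0.5788, 0.1555, 0.1856]
tool_rot: [2.307, 2.132, -0.009]
ft_force: [-0.8, -0.4, 0.7]
width: 0.5
```

```bash
python3 - <<'E'
from h import *
c=cam("wrist"); np.save("c1.npy",c[3])
im=imaging.read_camera("wrist")[:,:,::-1]; cv2.imwrite("pics/w1raw.png",im)
cv2.imwrite("pics/w1.png",cv2.resize(im,(800,600),interpolation=cv2.INTER_CUBIC))
plan(.5775,.1584,.05,-.0727,40)
E
```

```text
tcp [0.5785 0.1565 0.1854] hd -0.0772 F [-0.6994  1.192  -0.1081] M [0.0437 0.0945 0.0261] w 0.502 t 1.70 tilt [-0.0044 -0.0033]
0.4 -0.3 33.8 -0.001
0.4 -0.3 33.8 -0.001
0.5 -0.3 33.8 -0.001
0.5 -0.3 33.8 -0.001
```

View pics/w1.png

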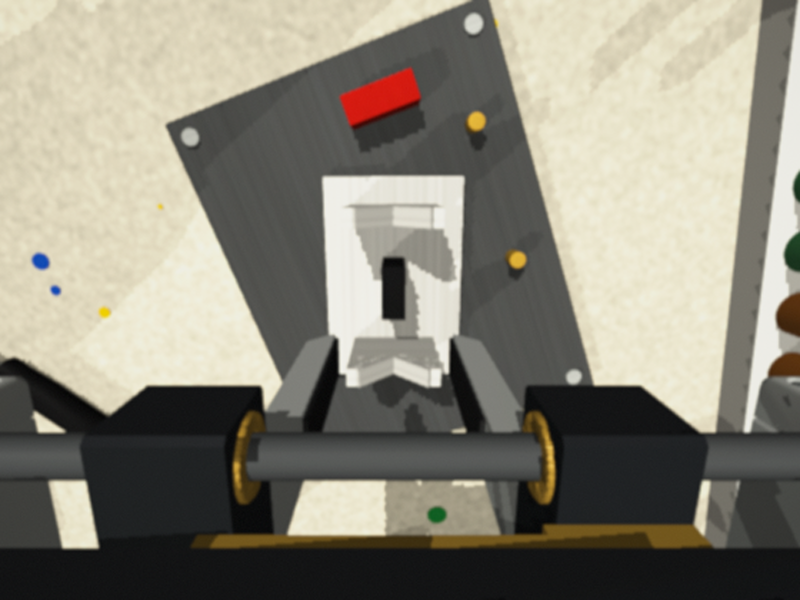

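```bash
python3 - <<'E'
from h import *
c=cam("wrist"); 
F=lambda p:(np.array(p)+.5)*.7-.5
pl=ray(c,F([[323,177],[464,177]]),.022)[:,:2]   # near-left (-x,+y), far-left(+x,+y)
v=pl[1]-pl[0]; th2=np.arctan2(v[1],v[0]); M2=np.array([[np.cos(th2),-np.sin(th2)],[np.sin(th2),np.cos(th2)]])
print("plate w",np.linalg.norm(v),th2,"centre",pl.mean(0)-M2@[0,.075])
print("fin x edges at top z .064", ray(c,F([[384,258],[405,258]]),.064))
dw=ray(c,F([[476,121],[517,259]]),.028)[:,:2]; print("dowels",dw,np.linalg.norm(dw[0]-dw[1]))
b=ray(c,F([[166,125],[488,0]]),.012)[:,:2]; print("bed",b)
L=[[.086,.075],[.086,-.025],[-.12,.15],[.12,.15]]
th,t,M,e=fit(L,np.r_[dw,b]); print("fix",th,t,e,"home",M@[.03,.025]+t)
rd=ray(c,F([[340,97],[412,68],[420,99]]),.034)[:,:2]; print("red in fix",(rd-t)@M)
E
```

```text
plate w 0.09916628845579281 -0.07704797457471238 centre [0.578 0.159]
fin x edges at top z .064 [[0.5741 0.1835 0.064 ]
 [0.5875 0.1825 0.064 ]]
dowels [[0.6417 0.2655]
 [0.6682 0.17  ]] 0.0991010015200691
bed [[0.4261 0.2818]
 [0.6549 0.3419]]
fix 0.26752977423672253 [0.5794 0.169 ] [0.0016 0.0024 0.0021 0.0035] home [0.6017 0.2011]
red in fix [[0.0056 0.12  ]
 [0.0552 0.1204]
 [0.0541 0.1012]]
```

>>> {"api": "servo_tool", "payload": {"rows": "1 0 34 0 0; 1 0 34 0 0; 0 0 34 0 0; 0 0 30 0 0; 0 0 5 0 0"}}

```text
time_s: 2.12
eef_pos: [0.579, 0.1625, 0.0466]
tool_rot: [2.299, 2.14, 0.003]
ft_force: [-0.1, 0.7, -0.0]
width: 0.505
```

```bash
python3 -c "
from h import *
plan(.578,.1587,.048,-.074,40)"
```

```text
tcp [0.579  0.1625 0.0466] hd -0.0717 F [-0.1052  0.7288 -0.0132] M [-0.0534  0.1274 -0.0051] w 0.505 t 2.12 tilt [0.0016 0.0011]
-3.9 -0.8 -1.4 0.002
```

>>> {"api": "servo_tool", "payload": {"rows": "-4 -1 -1 0 0; 0 0 0 0 -1; 0 0 0 0 -1; 0 0 0 0 -1; 0 0 0 0 -1", "grip_force": 40}}

```text
time_s: 2.53
eef_pos: [0.5787, 0.1594, 0.052]
tool_rot: [2.297, 2.141, 0.007]
ft_force: [0.1, 0.3, 0.3]
width: 0.253
```

```bash
python3 -c "
from h import *
plan(.6013,.201,.048,.2675,10)"
```

```text
tcp [0.5787 0.1594 0.052 ] hd -0.0702 F [0.0948 0.2792 0.3406] M [-0.0895  0.0211  0.0045] w 0.253 t 2.53 tilt [0.004  0.0024]
8.6 3.9 0.8 -0.068
8.3 4.5 0.8 -0.068
8.0 5.0 0.8 -0.068
7.7 5.6 0.8 -0.068
7.3 6.1 0.8 -0.068
```

>>> {"api": "servo_tool", "payload": {"rows": "0 0 3 0 -1; 0 0 0 0 -1; 0 0 0 0 -1; 0 0 0 0 -1"}}

```text
time_s: 2.87
eef_pos: [0.579, 0.1599, 0.0505]
tool_rot: [2.297, 2.142, 0.01]
ft_force: [-0.5, 0.4, -7.9]
width: 0.169
```

```bash
python3 -c "
from h import *
plan(.6013,.201,.048,.2675,10)"
```

```text
tcp [0.579  0.1599 0.0505] hd -0.0699 F [-0.5142  0.4078 -7.919 ] M [-0.0702  0.0454  0.0403] w 0.169 t 2.87 tilt [0.0055 0.0036]
8.5 3.9 0.5 -0.067
8.2 4.4 0.5 -0.067
7.9 5.0 0.5 -0.067
7.6 5.5 0.5 -0.067
7.2 6.0 0.5 -0.067
```

>>> {"api": "servo_tool", "payload": {"rows": "7.5 3 1.5 -0.067 -1; 7.2 3.5 1 -0.067 -1; 7 4 1 -0.067 -1; 6.7 4.5 1 -0.067 -1; 6.4 5 1 -0.067 -1"}}

```text
time_s: 3.28
eef_pos: [0.599, 0.1893, 0.0499]
tool_rot: [1.901, 2.493, 0.004]
ft_force: [-3.9, -6.6, 14.4]
width: 0.164
```

```bash
python3 -c "
from h import *
plan(.6013,.201,.048,.2675,10)"
```

```text
tcp [0.599  0.1893 0.0499] hd 0.2680 F [-3.9476 -6.5681 14.4101] M [-1.3352  1.7189 -0.082 ] w 0.164 t 3.28 tilt [ 0.0064 -0.0018]
5.3 2.7 1.0 0.000
5.3 2.7 1.0 0.000
```

>>> {"api": "servo_tool", "payload": {"rows": "5 3 0 0 -1; 4 3 0 0 -1; 0 0 0 0 -1"}}

```text
time_s: 3.53
eef_pos: [0.6025, 0.1994, 0.05]
tool_rot: [1.898, 2.496, 0.001]
ft_force: [-1.3, -0.7, 1.2]
width: 0.166
```

```bash
python3 -c "
from h import *
plan(.6013,.201,.048,.2675,10)"
```

```text
tcp [0.6025 0.1994 0.05  ] hd 0.2704 F [-1.2685 -0.7193  1.1789] M [ 0.2212  0.9019 -0.0862] w 0.166 t 3.53 tilt [ 0.0048 -0.0031]
1.9 -0.7 2.0 0.003
```

>>> {"api": "servo_tool", "payload": {"rows": "0 3 0 0 -1; 0 3 0 0 -1"}}

```text
time_s: 3.7
eef_pos: [0.6028, 0.1994, 0.0499]
tool_rot: [-1.903, -2.496, 0.015]
ft_force: [-29.6, -9.0, 30.9]
width: 0.165
```

>>> {"api": "servo_tool", "payload": {"rows": "3 2 0 0 -1; 3 2 0 0 -1"}}

```text
time_s: 3.87
eef_pos: [0.6029, 0.2003, 0.0505]
tool_rot: [-1.91, -2.489, 0.03]
ft_force: [-13.8, -19.3, 14.9]
width: 0.165
```

```bash
python3 -c "
from h import *
plan(.6013,.201,.048,.2675,10)"
```

```text
tcp [0.6029 0.2003 0.0505] hd 0.2618 F [-13.8205 -19.2776  14.9009] M [-3.9941  2.8416  0.1541] w 0.165 t 3.87 tilt [-0.0144 -0.0128]
1.1 -1.4 2.5 -0.006
```

>>> {"api": "servo_tool", "payload": {"rows": "3 3 0.5 0 -1; 4 3 0.5 0 -1; 0 0 0 0 -1"}}

```text
time_s: 4.12
eef_pos: [0.6029, 0.1997, 0.0508]
tool_rot: [-1.919, -2.478, 0.054]
ft_force: [0.6, 5.6, 2.1]
width: 0.164
```

>>> {"api": "servo_tool", "payload": {"rows": "0 0 0 0 -0.3; 0 0 0 0 -0.3; 0 0 0 0 -0.3; 0 0 0 0 -0.3"}}

```text
time_s: 4.45
eef_pos: [0.6034, 0.2002, 0.0511]
tool_rot: [-1.923, -2.477, 0.051]
ft_force: [0.2, 0.6, 0.1]
width: 0.348
```

```bash
python3 - <<'E'
from h import *
plan(.6013,.201,.15,.2675,40)
im=imaging.read_camera("scene")[:,:,::-1]
cv2.imwrite("pics/s1raw.png",im)
E
```

```text
tcp [0.6034 0.2002 0.0511] hd 0.2499 F [0.2177 0.6158 0.0824] M [-0.073   0.0323  0.0306] w 0.348 t 4.45 tilt [-0.0243 -0.0223]
0.4 -0.6 -33.0 -0.006
0.4 -0.6 -33.0 -0.006
0.4 -0.6 -33.0 -0.006
```

>>> {"api": "servo_tool", "payload": {"rows": "0 0 -30 0 0; 0 0 -33 0 0; 0 0 -33 0 0; -3 -3 -33 0 0; -3 0 -30 0 0"}}

```text
time_s: 4.92
eef_pos: [0.6025, 0.1975, 0.2086]
tool_rot: [-1.918, -2.473, 0.067]
ft_force: [-0.2, 0.7, 0.1]
width: 0.504
```

>>> {"api": "servo_tool", "payload": {"rows": "-15 0 0 0 0; -15 0 0 0 0; 0 0 0 0 0"}}

```text
time_s: 5.17
eef_pos: [0.6133, 0.1683, 0.2165]
tool_rot: [-1.921, -2.478, 0.052]
ft_force: [0.9, -0.0, 0.1]
width: 0.501
```

```bash
python3 - <<'E'
from h import *
c=cam("wrist"); np.save("c2.npy",c[3])
im=imaging.read_camera("wrist")[:,:,::-1]; cv2.imwrite("pics/w2raw.png",im)
cv2.imwrite("pics/w2.png",cv2.resize(im,(800,600),interpolation=cv2.INTER_CUBIC))
plan(.6013,.201,.05,.2675,40)
E
```

```text
tcp [0.6127 0.1697 0.2158] hd 0.2527 F [-0.2517  0.1358 -0.4691] M [-0.0028 -0.0308 -0.0194] w 0.498 t 5.22 tilt [-0.0261 -0.0222]
6.6 -0.6 33.2 -0.003
6.6 -0.6 33.2 -0.003
6.6 -0.6 33.2 -0.003
6.6 -0.6 33.2 -0.003
6.6 -0.6 33.2 -0.003
```

View pics/w2.png

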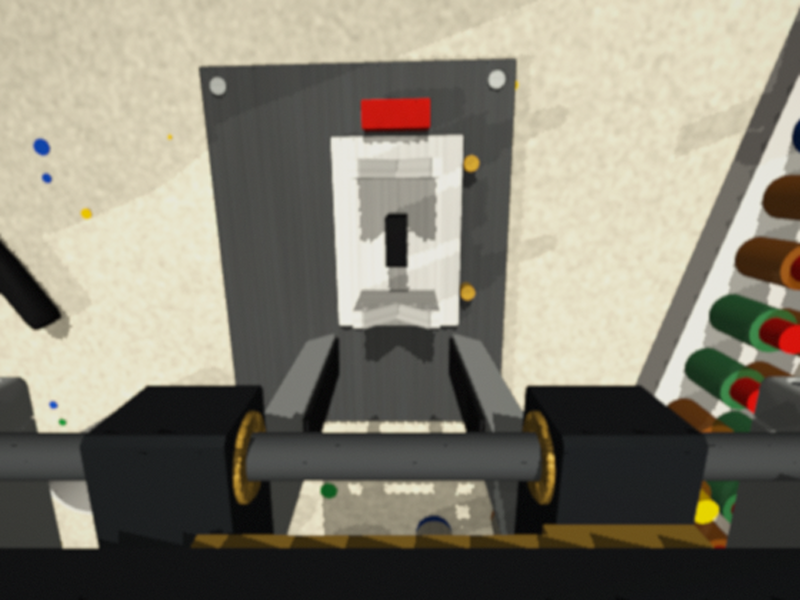

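```bash
python3 - <<'E'
import cv2
im=cv2.imread("pics/w2raw.png"); cv2.imwrite("pics/w2c.png",cv2.resize(im[60:240,220:360],(700,900),interpolation=cv2.INTER_CUBIC)[:600])
E
```

```text
(no output)
```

View pics/w2c.png

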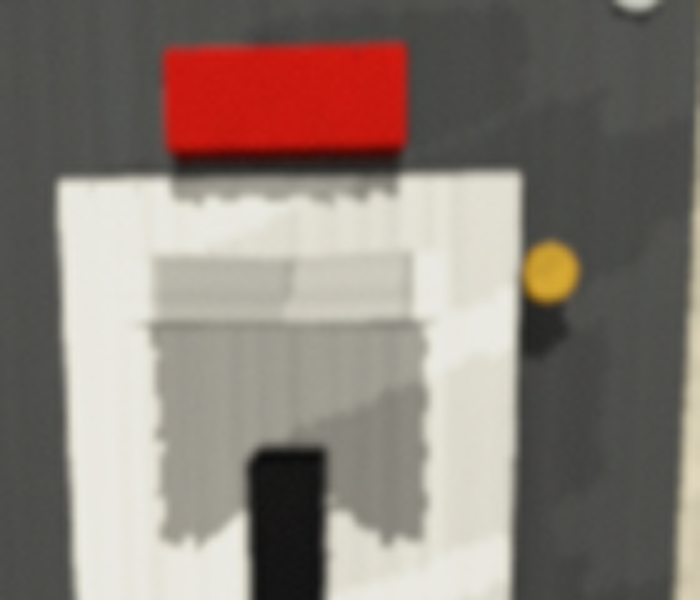

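```bash
python3 - <<'E'
from h import *
f,cx,cy,_=cam("wrist"); c=(f,cx,cy,np.load("c2.npy"))
F=lambda p:uncrop(p,220,60)
S=lambda p:(np.array(p)+.5)*.7-.5
dw=np.r_[ray(c,F([[551,272]]),.028),ray(c,S([[467.5,292.5]]),.028)][:,:2]
th=np.arctan2(*(dw[0]-dw[1])[::-1])-np.pi/2; M=np.array([[np.cos(th),-np.sin(th)],[np.sin(th),np.cos(th)]])
print("dowel dist",np.linalg.norm(dw[0]-dw[1]),"th",th)
o=dw.mean(0)-M@[.086,.025]
g=lambda p:((p[:,:2]-o)@M)*1000
print("red top near edge",g(ray(c,F([[170,153],[405,148]]),.034)))
print("red far edge",g(ray(c,F([[165,48],[405,43]]),.034)))
print("red face bottom y=100 would be at z=.022:")
print("plate far-left,near-left corners",g(ray(c,F([[522,172],[58,179]]),.022)))
print("plate far edge @dowels",g(ray(c,F([[520,272]]),.022)),g(ray(c,S([[459,292]]),.022)))
print("plate right end",g(ray(c,S([[339,327],[457,326]]),.022)))
E
```

```text
dowel dist 0.09955005657433082 th 0.2657571435451309
red top near edge [[ 5.8663 99.3217]
 [54.4614 99.4709]]
red far edge [[  5.4767 119.4462]
 [ 54.3179 119.4726]]
red face bottom y=100 would be at z=.022:
plate far-left,near-left corners [[ 80.0197  95.5559]
 [-19.6733  95.78  ]]
plate far edge @dowels [[80.1248 75.0979]] [[ 79.8924 -25.8085]]
plate right end [[-20.044  -55.582 ]
 [ 78.9299 -55.0333]]
```

```bash
python3 - <<'E'
s=open("h.py").read()
a=s.index("    for i in range(n):\n        a=h"); b=s.index("    for o in out")
s=s[:a]+'''    for i in range(n):
        v=(Q@R.from_euler("z",-i*dh/n).as_matrix()).T@D
        out.append("%.1f %.1f %.1f %.3f"%(*v,-dh/n))
'''+s[b:]
open("h.py","w").write(s)
from h import *
plan(.6024,.1985,.05,.2675,36)
E
```

```text
tcp [0.6127 0.1697 0.2158] hd 0.2527 F [-0.2517  0.1358 -0.4691] M [-0.0028 -0.0308 -0.0194] w 0.498 t 5.22 tilt [-0.0261 -0.0222]
6.6 0.5 33.1 -0.003
6.6 0.5 33.1 -0.003
6.6 0.5 33.1 -0.003
6.6 0.5 33.1 -0.003
6.6 0.5 33.1 -0.003
```

>>> {"api": "servo_tool", "payload": {"rows": "8 0.5 20 -0.003 0; 8 0.5 25 -0.003 0; 8 0.5 33 -0.003 0; 6 0.5 33 -0.003 0; 4 0.5 25 -0.003 0"}}

```text
time_s: 5.63
eef_pos: [0.6037, 0.2024, 0.0751]
tool_rot: [-1.903, -2.491, 0.045]
ft_force: [0.4, 0.5, -0.4]
width: 0.499
```

```bash
python3 -c "
from h import *
plan(.6024,.1985,.05,.2675,36)"
```

```text
tcp [0.6037 0.2024 0.0751] hd 0.2660 F [ 0.4386  0.5084 -0.4484] M [-0.0736 -0.0637  0.0146] w 0.499 t 5.63 tilt [-0.0224 -0.0193]
-3.1 -1.6 25.2 -0.002
```

>>> {"api": "servo_tool", "payload": {"rows": "-3 -1 24 0 0; -1 0 0 0 -0.5; 0 0 0 0 -1; 0 0 0 0 -1; 0 0 0 0 -1", "grip_force": 50}}

```text
time_s: 6.05
eef_pos: [0.5991, 0.1999, 0.0431]
tool_rot: [-1.897, -2.489, 0.057]
ft_force: [0.4, -0.2, -0.5]
width: 0.255
```

>>> {"api": "servo_tool", "payload": {"rows": "0 0 0 0 -1; 0 0 0 0 -1; 0 0 0 0 -1"}}

```text
time_s: 6.3
eef_pos: [0.6006, 0.2005, 0.0461]
tool_rot: [-1.898, -2.49, 0.052]
ft_force: [0.1, 0.4, -7.3]
width: 0.167
```

```bash
python3 -c "
from h import *
plan(.6013,.201,.05,.2675,36)"
```

```text
tcp [0.6006 0.2005 0.0461] hd 0.2680 F [ 0.0571  0.4458 -7.3105] M [-0.0121  0.0148  0.023 ] w 0.167 t 6.30 tilt [-0.0281 -0.0205]
0.2 0.7 -4.0 0.000
```

>>> {"api": "servo_tool", "payload": {"rows": "3 0.3 1 0 -1; 3 0.3 0.5 0 -1"}}

```text
time_s: 6.47
eef_pos: [0.6002, 0.2046, 0.0454]
tool_rot: [-1.902, -2.49, 0.053]
ft_force: [5.5, -18.6, 3.3]
width: 0.169
```

>>> {"api": "servo_tool", "payload": {"rows": "3 0.5 0 0 -1"}}

```text
time_s: 6.55
eef_pos: [0.6004, 0.2048, 0.0456]
tool_rot: [-1.906, -2.49, 0.057]
ft_force: [-0.0, -20.8, 2.8]
width: 0.164
```

>>> {"api": "servo_tool", "payload": {"rows": "3 1 0 0 -1"}}

```text
time_s: 6.63
eef_pos: [0.6006, 0.2048, 0.0457]
tool_rot: [-1.909, -2.489, 0.062]
ft_force: [-5.0, -17.9, 8.0]
width: 0.167
```

>>> {"api": "servo_tool", "payload": {"rows": "2 3 0 0 -1; 2 4 0 0 -1; 0 0 0 0 -0.3; 0 0 0 0 -0.3; 0 0 0 0 -0.3"}}

```text
time_s: 7.05
eef_pos: [0.6006, 0.2046, 0.0459]
tool_rot: [-1.91, -2.481, 0.087]
ft_force: [-0.3, -0.6, 0.0]
width: 0.331
```

>>> {"api": "servo_tool", "payload": {"rows": "0 0 -15 0 0; 0 0 -33 0 0; 0 0 -33 0 0; -10 -3 -33 0 0; -12 -3 -33 0 0"}}

```text
time_s: 7.47
eef_pos: [0.603, 0.1907, 0.1919]
tool_rot: [-1.9, -2.48, 0.099]
ft_force: [-0.3, -0.5, 0.0]
width: 0.501
```

>>> {"api": "servo_tool", "payload": {"rows": "-15 0 0 0 0; 0 0 0 0 0; 0 0 0 0 0"}}

```text
time_s: 7.72
eef_pos: [0.6108, 0.176, 0.2012]
tool_rot: [-1.905, -2.485, 0.081]
ft_force: [1.3, 0.7, 0.1]
width: 0.501
```

```bash
python3 - <<'E'
from h import *
c=cam("wrist"); np.save("c3.npy",c[3])
im=imaging.read_camera("wrist")[:,:,::-1]; cv2.imwrite("pics/w3raw.png",im)
cv2.imwrite("pics/w3.png",cv2.resize(im[60:180,220:360],(700,600),interpolation=cv2.INTER_CUBIC))
plan(.5478,-.2526,.2,-.17,40)
E
```

```text
tcp [0.6106 0.1757 0.2006] hd 0.2621 F [ 0.1822 -0.7282 -0.1411] M [-0.0643 -0.0108 -0.0124] w 0.500 t 7.77 tilt [-0.0398 -0.0362]
-36.1 -15.6 1.7 0.039
-36.7 -14.2 1.7 0.039
-37.2 -12.7 1.7 0.039
-37.7 -11.2 1.7 0.039
-38.1 -9.7 1.7 0.039
-38.4 -8.2 1.7 0.039
-38.7 -6.7 1.7 0.039
-39.0 -5.2 1.7 0.039
-39.1 -3.7 1.7 0.039
-39.3 -2.1 1.7 0.039
-39.3 -0.6 1.7 0.039
```

View pics/w3.png

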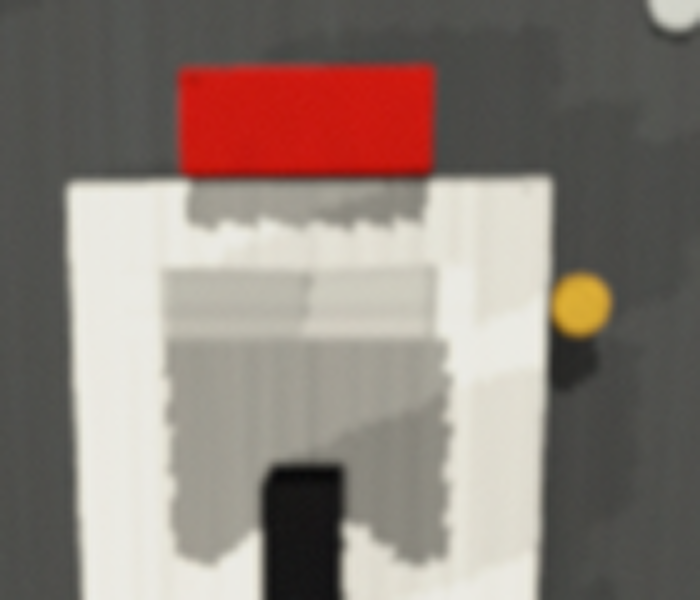

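>>> {"api": "servo_tool", "payload": {"rows": "-36 -16 1 0.039 0; -37 -14 1 0.039 0; -37 -13 1 0.039 0; -38 -11 1 0.039 0; -38 -10 1 0.039 0"}}

```text
time_s: 8.18
eef_pos: [0.5797, -0.0115, 0.197]
tool_rot: [-2.123, -2.299, 0.088]
ft_force: [0.7, -0.7, -0.4]
width: 0.498
```

>>> {"api": "servo_tool", "payload": {"rows": "-38 -8 1 0.039 0; -39 -7 1 0.039 0; -39 -5 1 0.039 0; -39 -4 1 0.039 0; -39 -2 1 0.039 0"}}

```text
time_s: 8.6
eef_pos: [0.55, -0.2096, 0.1946]
tool_rot: [-2.341, -2.078, 0.096]
ft_force: [-0.2, -1.0, -0.0]
width: 0.498
```

>>> {"api": "servo_tool", "payload": {"rows": "-39 -1 1 0.039 0; 0 0 0 0 0; 0 0 0 0 0"}}

```text
time_s: 8.85
eef_pos: [0.5408, -0.2567, 0.1922]
tool_rot: [-2.393, -2.016, 0.104]
ft_force: [0.5, 1.7, -0.2]
width: 0.497
```

```bash
python3 -c "
from h import *
plan(.5478,-.2526,.18,-.175,40)"
```

```text
tcp [ 0.5408 -0.2567  0.1922] hd -0.1718 F [ 0.4876  1.7368 -0.151 ] M [0.0297 0.0347 0.0216] w 0.497 t 8.85 tilt [-0.0575 -0.0344]
5.7 6.8 11.6 0.003
```

>>> {"api": "servo_tool", "payload": {"rows": "-15 7 0 0 0; 0 0 0 0 0; 0 0 0 0 0"}}

```text
time_s: 9.1
eef_pos: [0.5453, -0.2705, 0.1896]
tool_rot: [-2.388, -2.016, 0.107]
ft_force: [1.1, 1.6, 0.8]
width: 0.503
```

```bash
python3 - <<'E'
from h import *
c=cam("wrist"); np.save("c4.npy",c[3])
im=imaging.read_camera("wrist")[:,:,::-1]; cv2.imwrite("pics/w4raw.png",im)
cv2.imwrite("pics/w4.png",cv2.resize(im,(800,600),interpolation=cv2.INTER_CUBIC))
plan(.5478,-.2526,.18,-.175,40)
E
```

```text
tcp [ 0.5453 -0.2705  0.1896] hd -0.1696 F [-0.3667  0.1868 -0.2123] M [-0.0255  0.0156  0.0035] w 0.501 t 9.15 tilt [-0.0612 -0.0332]
18.5 -0.0 8.9 0.005
```

View pics/w4.png

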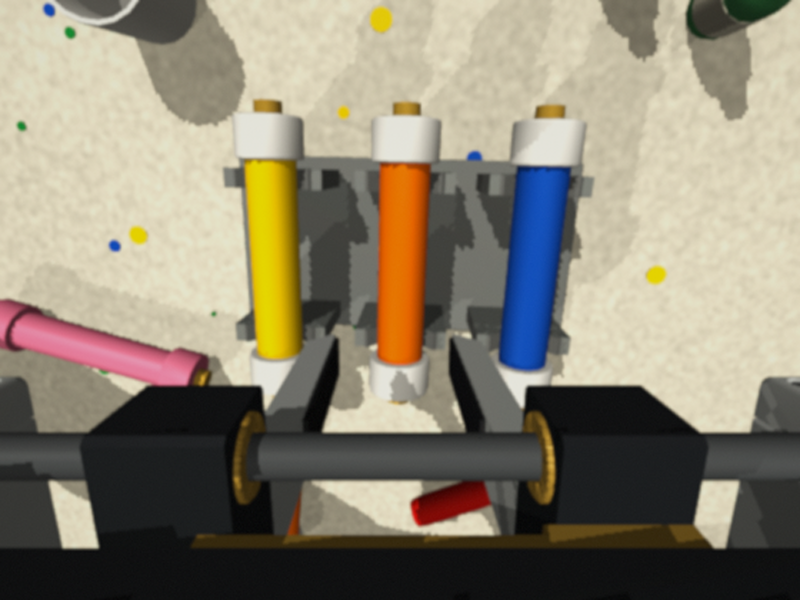

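```bash
python3 - <<'E'
from h import *
f,cx,cy,_=cam("wrist"); c=(f,cx,cy,np.load("c4.npy"))
S=lambda p:(np.array(p)+.5)*.7-.5
for zz in (.075,.09):
    w=ray(c,S([[404.5,164],[400,357]]),zz)[:,:2]; v=w[0]-w[1]
    print(zz,w,w.mean(0),np.linalg.norm(v),np.arctan2(*v[::-1])-np.pi/2)
w=ray(c,S([[378,200],[428,200],[377,345],[423,345]]),.075)[:,:2]
print((w[0]+w[1])/2,(w[2]+w[3])/2)
plan(.5478,-.2526,.077,-.175,34)
E
```

```text
0.075 [[ 0.5589 -0.1925]
 [ 0.5361 -0.313 ]] [ 0.5475 -0.2527] 0.12261014395801331 -0.18696671190471825
0.09 [[ 0.5594 -0.1927]
 [ 0.5378 -0.3065]] [ 0.5486 -0.2496] 0.11582900827386283 -0.18696671190471825
[ 0.5547 -0.2127] [ 0.5375 -0.3045]
tcp [ 0.5453 -0.2705  0.1896] hd -0.1696 F [-0.3667  0.1868 -0.2123] M [-0.0255  0.0156  0.0035] w 0.501 t 9.15 tilt [-0.0612 -0.0332]
5.7 1.4 27.9 0.001
5.7 1.4 27.9 0.001
5.7 1.4 27.9 0.001
5.7 1.4 27.9 0.001
```

>>> {"api": "servo_tool", "payload": {"rows": "8 1.5 20 0.003 0; 8 1.5 28 0.003 0; 3 1.5 28 0.003 0; 2 1 20 0 0; 0 0 0 0 0"}}

```text
time_s: 9.57
eef_pos: [0.5509, -0.2464, 0.0892]
tool_rot: [-2.391, -2.015, 0.102]
ft_force: [0.1, 0.6, -1.1]
width: 0.502
```

```bash
python3 -c "
from h import *
plan(.5476,-.2526,.076,-.18,36)"
```

```text
tcp [ 0.5509 -0.2464  0.0892] hd -0.1711 F [ 0.0606  0.5789 -1.0515] M [-0.0484  0.0554  0.0629] w 0.502 t 9.57 tilt [-0.0582 -0.0321]
-6.1 -1.5 13.6 0.009
```

>>> {"api": "servo_tool", "payload": {"rows": "-6 -2 13 0.009 0; 0 0 0 0 0; 0 0 0 0 0"}}

```text
time_s: 9.82
eef_pos: [0.548, -0.2494, 0.0773]
tool_rot: [-2.395, -2.009, 0.102]
ft_force: [0.6, 0.0, 2.0]
width: 0.501
```

```bash
python3 -c "
from h import *
plan(.5476,-.2526,.076,-.18,36)"
```

```text
tcp [ 0.548  -0.2494  0.0773] hd -0.1761 F [0.6166 0.0178 2.0251] M [-0.0355 -0.0142  0.0313] w 0.501 t 9.82 tilt [-0.059  -0.0312]
-3.2 0.2 1.5 0.004
```

>>> {"api": "servo_tool", "payload": {"rows": "-3 0 1 0 0; 0 0 0 0 -1; 0 0 0 0 -1; 0 0 0 0 -1; 0 0 0 0 -1", "grip_force": 25}}

```text
time_s: 10.23
eef_pos: [0.5479, -0.2519, 0.0806]
tool_rot: [-2.394, -2.011, 0.1]
ft_force: [-0.9, -0.6, -2.4]
width: 0.312
```

>>> {"api": "servo_tool", "payload": {"rows": "0 0 0 0 -1; 0 0 0 0 -1"}}

```text
time_s: 10.4
eef_pos: [0.5481, -0.2518, 0.0812]
tool_rot: [-2.395, -2.011, 0.099]
ft_force: [0.3, -0.2, -1.0]
width: 0.31
```

```bash
python3 -c "
from h import *
plan(.548,-.2526,.2,-.18,30)"
```

```text
tcp [ 0.5481 -0.2518  0.0812] hd -0.1747 F [ 0.3449 -0.1953 -1.0097] M [ 0.0075  0.0133 -0.0358] w 0.310 t 10.40 tilt [-0.0571 -0.0308]
-1.4 -1.5 -29.6 0.001
-1.4 -1.5 -29.6 0.001
-1.4 -1.5 -29.6 0.001
-1.4 -1.5 -29.6 0.001
```

>>> {"api": "servo_tool", "payload": {"rows": "-1 -1 -15 0 -1; -1 -1 -25 0 -1; -1 -1 -30 0 -1; -1 -1 -30 0 -1; -1 -1 -25 0 -1"}}

```text
time_s: 10.82
eef_pos: [0.5474, -0.2507, 0.2059]
tool_rot: [-2.389, -2.007, 0.107]
ft_force: [0.6, 0.5, -0.6]
width: 0.312
```

```bash
python3 -c "
from h import *
plan(.603,.200,.2,.2675,36)"
```

```text
tcp [ 0.5474 -0.2507  0.2059] hd -0.1747 F [ 0.6492  0.4909 -0.5911] M [-0.0118  0.0217  0.0232] w 0.312 t 10.82 tilt [-0.0654 -0.0288]
34.9 -1.8 -0.8 -0.034
34.9 -0.6 -0.8 -0.034
34.9 0.6 -0.8 -0.034
34.9 1.8 -0.8 -0.034
34.8 3.0 -0.8 -0.034
34.7 4.1 -0.8 -0.034
34.5 5.3 -0.8 -0.034
34.3 6.5 -0.8 -0.034
34.1 7.7 -0.8 -0.034
33.8 8.8 -0.8 -0.034
33.5 10.0 -0.8 -0.034
33.1 11.1 -0.8 -0.034
32.7 12.2 -0.8 -0.034
```

>>> {"api": "servo_tool", "payload": {"rows": "35 -2 0 -0.034 -1; 35 -1 0 -0.034 -1; 35 0 0 -0.034 -1; 35 2 0 -0.034 -1; 35 3 0 -0.034 -1"}}

```text
time_s: 11.23
eef_pos: [0.5701, -0.0806, 0.2077]
tool_rot: [-2.224, -2.199, 0.096]
ft_force: [0.5, -0.0, -1.1]
width: 0.313
```

>>> {"api": "servo_tool", "payload": {"rows": "35 4 0 -0.034 -1; 35 5 0 -0.034 -1; 34 6 0 -0.034 -1; 34 8 0 -0.034 -1; 34 9 0 -0.034 -1"}}

```text
time_s: 11.65
eef_pos: [0.5919, 0.1024, 0.2021]
tool_rot: [-2.017, -2.386, 0.089]
ft_force: [0.7, -0.2, -2.0]
width: 0.312
```

>>> {"api": "servo_tool", "payload": {"rows": "34 10 0 -0.034 -1; 33 11 0 -0.034 -1; 25 10 0 -0.034 -1; 0 0 0 0 -1; 0 0 0 0 -1"}}

```text
time_s: 12.07
eef_pos: [0.603, 0.2143, 0.1977]
tool_rot: [-1.867, -2.499, 0.082]
ft_force: [-0.1, -1.5, -2.1]
width: 0.314
```

```bash
python3 -c "
from h import *
plan(.6013,.2015,.14,.2675,30)"
```

```text
tcp [0.603  0.2143 0.1977] hd 0.2870 F [-0.0777 -1.5432 -2.1473] M [-0.0869 -0.0304 -0.0471] w 0.314 t 12.07 tilt [-0.0484 -0.0297]
-5.5 -1.0 29.0 0.010
-5.5 -1.0 29.0 0.010
```

Settle above the cradle and look.

>>> {"api": "servo_tool", "payload": {"rows": "-5 -1 25 0.01 -1; -5 -1 25 0.01 -1; 0 0 0 0 -1; 0 0 0 0 -1"}}

```text
time_s: 12.4
eef_pos: [0.6023, 0.202, 0.1482]
tool_rot: [-1.895, -2.481, 0.079]
ft_force: [0.6, 0.9, -1.3]
width: 0.316
```

```bash
python3 - <<'E'
from h import *
c=cam("wrist"); np.save("c5.npy",c[3])
im=imaging.read_camera("wrist")[:,:,::-1]; cv2.imwrite("pics/w5raw.png",im)
cv2.imwrite("pics/w5.png",cv2.resize(im,(800,600),interpolation=cv2.INTER_CUBIC))
plan(.6013,.2015,.105,.2675,40)
E
```

```text
tcp [0.6022 0.2019 0.1482] hd 0.2655 F [-0.1766 -0.8966 -2.7793] M [-0.0827 -0.0193 -0.026 ] w 0.310 t 12.45 tilt [-0.0459 -0.029 ]
0.3 0.6 21.6 -0.001
0.3 0.6 21.6 -0.001
```

View pics/w5.png

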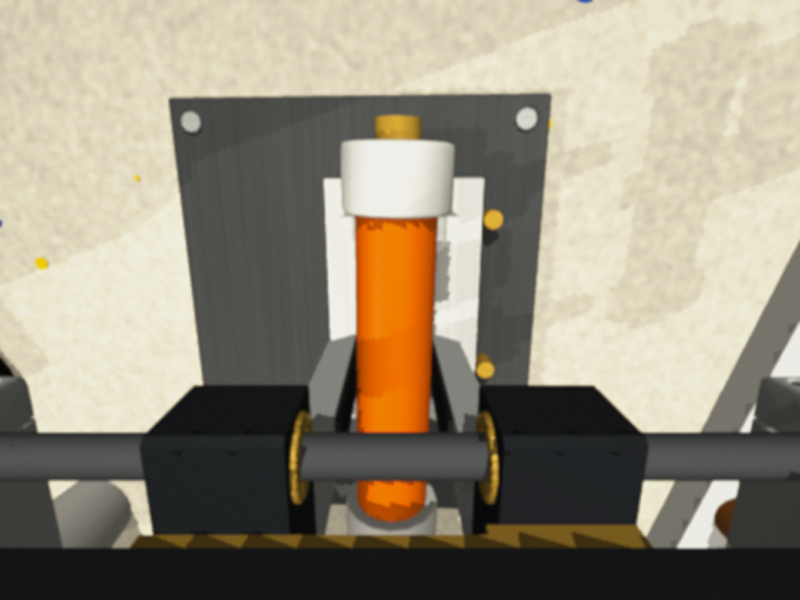

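```bash
python3 - <<'E'
from h import *
f,cx,cy,_=cam("wrist"); c=(f,cx,cy,np.load("c5.npy"))
S=lambda p:(np.array(p)+.5)*.7-.5
dw=ray(c,S([[493.5,219.5],[485.5,369]]),.028)[:,:2]
b=ray(c,S([[170,99],[550,94]]),.012)[:,:2]
th,t,M,e=fit([[.086,.075],[.086,-.025],[-.12,.15],[.12,.15]],np.r_[dw,b]); print(th,t,e,M@[.03,.025]+t)
g=lambda p:((p[:,:2]-t)@M)*1000
for z in (.142,.15,.158): print(z,g(ray(c,S([[395.5,217]]),z)))
print("tube axis",g(ray(c,S([[396,240],[393.5,370]]),.142)), "tcp",g(np.array([[.6022,.2019,0]])))
f0,t0=.2675,np.array([.5790,.1688]); M0=np.array([[np.cos(f0),-np.sin(f0)],[np.sin(f0),np.cos(f0)]])
print("with avg fix", [((p[:,:2]-t0)@M0*1000) for p in (ray(c,S([[395.5,217]]),.15),ray(c,S([[396,240],[393.5,370]]),.142))])
E
```

```text
0.2707424389190969 [0.5805 0.169 ] [0.0005 0.0012 0.0024 0.002 ] [0.6027 0.2011]
0.142 [[30.9236 85.6203]]
0.15 [[31.3118 86.2246]]
0.158 [[31.7001 86.8288]]
tube axis [[31.0786 77.1769]
 [29.8928 24.8983]] tcp [[29.7193 25.9305]]
with avg fix [array([[32.5209, 86.0895]]), array([[32.3171, 77.0411],
       [31.3008, 24.7589]])]
```

>>> {"api": "servo_tool", "payload": {"rows": "-1 0 18 -0.005 -1; 0 0 15 -0.005 -1; 0 0 10 0 -1; 0 0 3 0 -1; 0 0 0 0 -1"}}

```text
time_s: 12.87
eef_pos: [0.6038, 0.1997, 0.1076]
tool_rot: [-1.886, -2.492, 0.068]
ft_force: [0.7, -0.1, -1.9]
width: 0.311
```

```bash
python3 -c "
from h import *
plan(.6022,.2018,.091,.2675,30)"
```

```text
tcp [0.6038 0.1997 0.1076] hd 0.2747 F [ 0.6915 -0.1149 -1.9266] M [ 0.0471 -0.032  -0.0289] w 0.311 t 12.87 tilt [-0.0385 -0.0258]
2.7 -0.3 16.6 0.007
```

>>> {"api": "servo_tool", "payload": {"rows": "2.5 -0.5 6 0.003 -1; 0 0 3 0 -1; 0 0 0 0 -1"}}

```text
time_s: 13.12
eef_pos: [0.6033, 0.2024, 0.1002]
tool_rot: [-1.892, -2.49, 0.065]
ft_force: [-0.1, 0.6, -1.9]
width: 0.314
```

```bash
python3 -c "
from h import *
plan(.6022,.2018,.091,.2675,30)"
```

```text
tcp [0.6033 0.2024 0.1002] hd 0.2712 F [-0.0838  0.5591 -1.9022] M [-0.017   0.0263  0.0635] w 0.314 t 13.12 tilt [-0.0359 -0.0246]
-0.2 -0.9 9.3 0.004
```

>>> {"api": "servo_tool", "payload": {"rows": "0 -1 4 0.002 -1; 0 0 1.5 0 -1; 0 0 0 0 -1"}}

```text
time_s: 13.37
eef_pos: [0.6024, 0.2024, 0.0951]
tool_rot: [-1.895, -2.489, 0.063]
ft_force: [-0.0, 0.2, -1.8]
width: 0.309
```

>>> {"api": "servo_tool", "payload": {"rows": "0 0 2 0 -1; 0 0 0 0 -1"}}

```text
time_s: 13.53
eef_pos: [0.6023, 0.2023, 0.093]
tool_rot: [-1.895, -2.489, 0.063]
ft_force: [0.7, 0.4, -2.4]
width: 0.313
```

```bash
python3 -c "
from h import *
plan(.6022,.2018,.091,.2675,30)"
```

```text
tcp [0.6023 0.2023 0.093 ] hd 0.2692 F [ 0.6663  0.4296 -2.4109] M [-0.0636 -0.0371 -0.015 ] w 0.313 t 13.53 tilt [-0.0348 -0.0241]
-0.5 -0.2 2.0 0.002
```

>>> {"api": "servo_tool", "payload": {"rows": "-0.5 0 2 0 -1; 0 0 0 0 -1"}}

```text
time_s: 13.7
eef_pos: [0.6027, 0.2019, 0.0911]
tool_rot: [-1.895, -2.489, 0.062]
ft_force: [0.3, -0.7, -1.1]
width: 0.312
```

>>> {"api": "servo_tool", "payload": {"rows": "0 0 1.2 0 -1; 0 0 0 0 -1"}}

```text
time_s: 13.87
eef_pos: [0.6027, 0.2018, 0.0909]
tool_rot: [-1.895, -2.489, 0.062]
ft_force: [-1.9, -0.3, -1.6]
width: 0.31
```

>>> {"api": "servo_tool", "payload": {"rows": "0 0 2 0 -1; 0 0 1 0 -1; 0 0 0 0 -1"}}

```text
time_s: 14.12
eef_pos: [0.6026, 0.2017, 0.0903]
tool_rot: [-1.895, -2.488, 0.061]
ft_force: [-0.6, -1.0, -2.1]
width: 0.315
```

>>> {"api": "servo_tool", "payload": {"rows": "0 0 2 0 -1; 0 0 2 0 -1"}}

```text
time_s: 14.28
eef_pos: [0.6025, 0.2017, 0.0889]
tool_rot: [-1.894, -2.487, 0.06]
ft_force: [-14.9, -3.5, 32.8]
width: 0.315
```

>>> {"api": "servo_tool", "payload": {"rows": "0 0 0 0 -1; 0 0 0 0 -1"}}

```text
time_s: 14.45
eef_pos: [0.6024, 0.2016, 0.0896]
tool_rot: [-1.895, -2.487, 0.059]
ft_force: [0.2, -0.5, -1.9]
width: 0.316
```

>>> {"api": "servo_tool", "payload": {"rows": "0 0 0.5 0 -0.3; 0 0 0 0 -0.2; 0 0 0 0 0; 0 0 0 0 0; 0 0 0 0 0"}}

```text
time_s: 14.87
eef_pos: [0.6028, 0.2016, 0.0884]
tool_rot: [-1.895, -2.487, 0.059]
ft_force: [0.7, 0.4, -0.1]
width: 0.499
```

>>> {"api": "servo_tool", "payload": {"rows": "0 0 -10 0 0; 0 0 -25 0 0; 0 0 -30 0 0; 0 0 -30 0 0; -15 0 -15 0 0"}}

```text
time_s: 15.28
eef_pos: [0.6079, 0.1913, 0.2009]
tool_rot: [-1.889, -2.487, 0.068]
ft_force: [0.2, 1.2, -0.0]
width: 0.499
```

>>> {"api": "servo_tool", "payload": {"rows": "-20 0 -10 0 0; -10 0 0 0 0; 0 0 0 0 0; 0 0 0 0 0; 0 0 0 0 0"}}

```text
time_s: 15.7
eef_pos: [0.6185, 0.1604, 0.2176]
tool_rot: [-1.894, -2.488, 0.059]
ft_force: [-0.1, 0.6, -0.4]
width: 0.498
```

```bash
python3 - <<'E'
from h import *
c=cam("wrist"); np.save("c6.npy",c[3])
im=imaging.read_camera("wrist")[:,:,::-1]; cv2.imwrite("pics/w6raw.png",im)
cv2.imwrite("pics/w6.png",cv2.resize(im[40:260,200:380],(655,800),interpolation=cv2.INTER_CUBIC)[:600])
sc=imaging.read_camera("scene")[:,:,::-1]; cv2.imwrite("pics/s6.png",cv2.resize(sc[170:290,300:460],(800,600),interpolation=cv2.INTER_CUBIC))
plan(.6,.2,.2,.2675,400)
E
```

```text
tcp [0.6183 0.1609 0.2174] hd 0.2701 F [0.9011 0.2944 0.2626] M [-0.0321  0.0529  0.0021] w 0.503 t 15.80 tilt [-0.0346 -0.0216]
42.8 -6.5 17.1 0.003
```

View pics/w6.png

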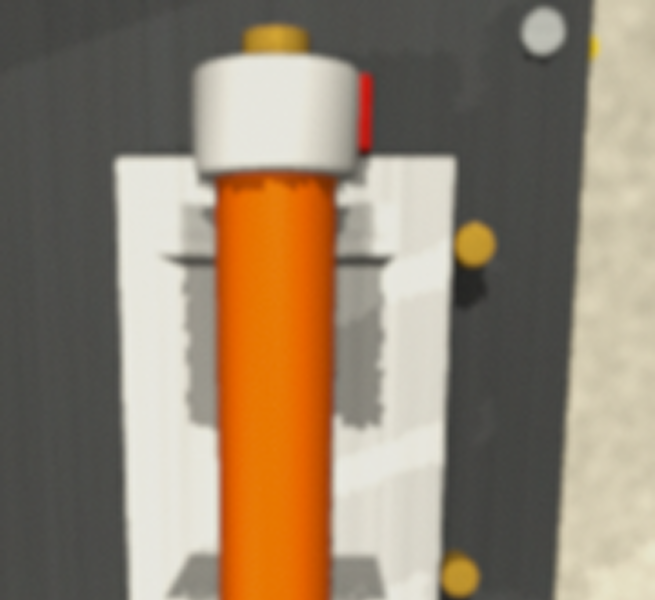

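View pics/s6.png

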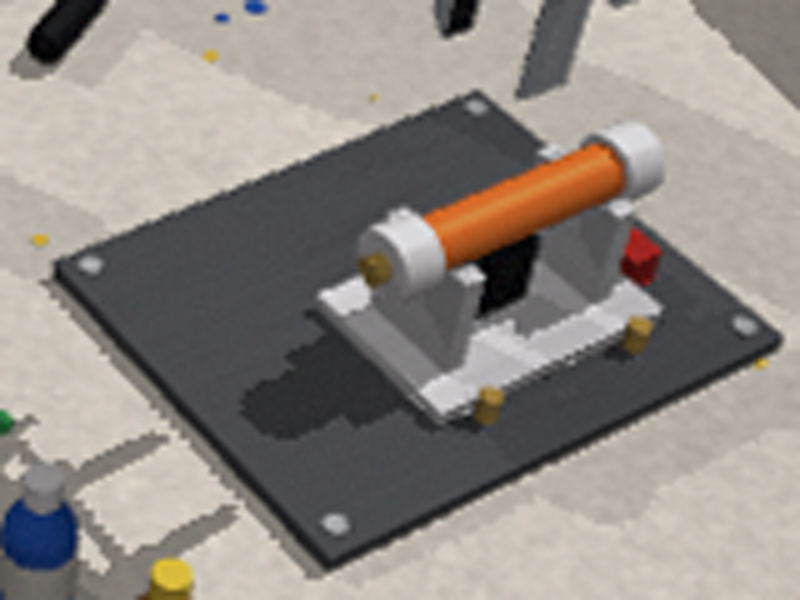

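```bash
python3 - <<'E'
from h import *
f,cx,cy,_=cam("wrist"); c=(f,cx,cy,np.load("c6.npy"))
F=lambda p:uncrop(p,200,40,800/220)
dw=ray(c,F([[475,243],[460,576]]),.028)[:,:2]
th=np.arctan2(*(dw[0]-dw[1])[::-1])-np.pi/2; M=np.array([[np.cos(th),-np.sin(th)],[np.sin(th),np.cos(th)]]); o=dw.mean(0)-M@[.086,.025]
g=lambda p:((p[:,:2]-o)@M)*1000
print("dist",np.linalg.norm(dw[0]-dw[1]),th)
print("plate left corners",g(ray(c,F([[114,157],[457,156]]),.022)),"far edge",g(ray(c,F([[453,243],[442,576]]),.022)))
print("tube axis",g(ray(c,F([[276.5,200],[275,590]]),.0852)))
print("cap face",[g(ray(c,F([[276,176]]),z)) for z in (.0852,.1,.105)])
# expected points in scene crop (k=5 from 300,170)
f,cx,cy,T=cam("scene"); 
def proj(p):
    q=(np.array(p)-T[:3,3])@T[:3,:3]; return (f*q[:,:2]/q[:,2:]+[cx,cy]+.5-[300,170])*5-.5
def w(x,y,z): return np.r_[M@[x,y]+o,z]
print("tube end axis -y cap outer, +y cap outer, -y stub", proj([w(.03,.025-.085,.0852),w(.03,.025+.085,.0852),w(.03,.025-.093,.0852)]))
print("tops of tube at cap faces", proj([w(.03,.025-.061,.1002),w(.03,.025+.061,.1002)]))
E
```

```text
dist 0.09969459140643086 0.26661405657318604
plate left corners [[-20.4756  99.4013]
 [ 80.3987  99.4348]] far edge [[ 80.2572  75.2381]
 [ 81.0371 -26.2368]]
tube axis [[ 30.086   81.0667]
 [ 29.9941 -16.6088]]
cap face [array([[29.9474, 86.5578]]), array([[30.5274, 84.8045]]), array([[30.7233, 84.2122]])]
tube end axis -y cap outer, +y cap outer, -y stub [[379.1107 265.7174]
 [636.5671 154.2426]
 [366.2431 271.2889]]
tops of tube at cap faces [[422.1632 226.4976]
 [608.2914 146.7451]]
```

```bash
python3 -c "
from rig import r
print(r.job_done())"
```

```text
the job is handed in; nothing more can be done
None
```

I pushed the cradle home and laid the orange tube in its two V notches, then handed the job in at about 16 s. It reports no verdict, so the results below are from my own checks.

- **Cradle:** I gripped it by the fin, turned it square and pushed it home. The first push left it about 4 mm short of the red stop, so I gripped it again and pushed until it stalled against the stop. After I let go of the tube, the wrist camera put the far edge at x = 80.3 and 81.0 mm (home is 80). The left end was at y = 99.4 mm (home is 100). That is within the 2.5 mm allowed.
- **Orange tube:** I took the larger orange tube, in the rack's middle notches, and lowered it slowly until it seated. Contact peaked at about 33 N, which pushed the cradle towards the dowels. The tube's axis measured x = 30.0 to 30.1 mm (target 30), and lengthways it is within about 2 mm of centre. In the scene camera it lies level, with the saddles between the caps.
- **Release:** the gripper is open and well clear of everything, and the wrist force reads about zero.

Pressing on the cradle tilted the tool by up to about 0.07 rad. That could not be corrected with the moves available, and the final measurements show no effect on where the tube lies. The blue and yellow tubes, the bottles and the cup were not touched in any move I made, but I did not take a final full picture of them.

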